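# Sweep dead microphone batteries into the recycling bin

### The arm

A 6-joint arm with a two-finger parallel gripper is mounted at the origin on the work surface. World frame = base frame: x ahead of the robot, y to its left, z up, the work surface at z = 0. Lengths are in mm, angles in rad, forces in N, time in s.
With the tool pointing down it reaches from about 200 to 875 mm from the base axis. Payload 3.4 kg.
Tool frame: the origin (TCP) lies at the very end of the fingers, on their centre line; the grasp point (between the pads) lies 19 mm behind it; z points along the fingers, x is the direction in which the jaws open and shut, and the axes are right-handed (so a half turn about z gives the same grasp; the last joint's range is limited). The gripper opens to 94 mm and grips with 3 to 60 N. Pads are 16 mm wide; open, the fingers measure 119 mm over their backs; the gripper's body (75 mm by 177 mm) begins 78 mm behind the grasp point.
Start: joints at [-1.372, 0.276, 1.505, -0, 1.361, -0.121], TCP at [180.766, -545.884, 205.493] pointing down, gripper open.
Joint ranges: [-2.89, 2.89], [-0.75, 2.08], [0.22, 2.7], [-1.18, 4.32], [0.11, 2.71], [-2.7, 2.7]. Speed limits (rad/s): [2.57, 2.57, 3.14, 3.14, 3.14, 3.14].

### API

Orientations are given as a 3x3 rotation matrix whose columns are the frame's x, y, z axes.
In Python, from plant import manip, eyes gives the robot as it stands.
- The arm moves only by the tool carry_out, never from a script. Its argument "motion" is a list of rows, each an object with "offset": the shift along the tool's x, y, z in mm, a list of three; "twist": the turn about the tool's z in rad. In form: [{"offset": [x, y, z], "twist": twist}, ...]. A call has 1 to 8 rows; each row shifts and turns the commanded pose from where the row before left it, along the tool's axes as they then stand; what a row does not reach is not made up. A row lasts 1/10 s, in which the tool goes at most 50 mm and 8.59 degrees, less where a joint would pass 70% of its speed; a pose out of reach is approached as far as the arm can. A call with a gripper value outside its range is refused whole. "claw" is the finger opening in mm, from 0 to 94, set as the call begins (left out, the last holds). The fingers move at their own pace and stop on an object; the grip force is fixed at half the most. Time passes only in rows, so rows that do not move let the fingers close. It gives the time, the measured TCP pose, the force and the opening at its end, in the units of the state.
- manip.read_state(): the state, without advancing time (a new reading comes with each control period).
- eyes.read_camera(name): name is "side" or "top"; returns a dict with "img" (384x512x3 uint8, red, green, blue), "fx", "fy", "cx", "cy" (pixels), "k1" (the pictures are not rectified: a ray, as slopes to the right and down, at radius r is drawn at 1 + k1 r^2 times it, then the intrinsics apply), "extrinsics" (4x4, takes a point from camera to world coordinates). Camera axes: x right, y up, looking along -z (the intrinsics and any distortion apply to the point x, -y, -z); pixel columns grow to the right and rows downward; lengths in mm; the calibration is good to about 2 mm. A picture is of the moment at which its call begins. There is no depth.
- manip.sign_off(): hands the job in, once; it reports no verdict.
Trained networks look in a picture, given as the dict that the camera call returned (one of the last four; its "shot" number tells which), for a name from the list of things; names that differ only in an ending like _2 or _b are one class to them, and where a whole thing is asked for, a point or a joint stands for the part that bears it (a point fixed in the world has none). Each returns a list of dicts, best first, with "p" (0 to 1); they miss things now and then, are a little off and sometimes report something else, mostly with a low value. They report only what shows in the picture. A call takes as long as a camera call. They do not tell look-alikes from the thing itself.
- eyes.regions_of(picture, target): "region" (384x512 bool, what is visible of it) and "bbox" ([left, top, width, height] in pixels, round what is visible of it).
The state is a dict: "time_s": time; "joint_pos": joint angles; "qd": joint speeds; "effort": joint torques, N m; "tcp_pos": TCP position; "eef_rot": TCP orientation; "force": force on the tool from outside, world axes, zero at the start; "moment": the same for the moment, N m; "finger_gap": finger opening in mm.
Only numpy, scipy, OpenCV 4.12 (cv2) and the standard library are available. Lean on these libraries where they do the work, as an engineer would, in place of code of your own. Each camera call takes 0.05 s, during which the arm holds its last target.

### The job

The three dead (black and copper) block batteries have been left on the counter after the microphones were changed over. Sweep them along the counter top and off its edge into the green recycling bin that hangs there, pushing them with the fingertips: do not pinch them, pick them up or carry them. Leave the clicker, the remote control and the two good (blue) batteries in the charger where they are.

Things in the scene. Friction and masses are not known exactly. Their poses are not given: they have to be found in the camera images.
- bin: Open green plastic bin, fixed, hung on the counter's far edge. Origin on the edge at counter-top height (z = 0), midway along the mouth; x points out over the bin, y along the edge. Mouth 252 mm along the edge x 162 mm, starting 5 mm beyond it; rim 8 mm below, floor 194 mm below the counter top. Nothing of it stands above the counter top.
- cell_a: A 9 V block battery, 46 x 26.5 x 17.5 mm, 45 g. Origin at the centre of the block; x along its 46 mm length (terminals at +x), z along its 17.5 mm thickness. DEAD: black jacket with a copper-coloured end. Lies loose and flat on the counter (centre 9 mm up), turned any way, 130 to 210 mm from the counter's edge; slides easily.
- cell_b: A 9 V block battery, 46 x 26.5 x 17.5 mm, 45 g. Origin at the centre of the block; x along its 46 mm length (terminals at +x), z along its 17.5 mm thickness. DEAD: black jacket with a copper-coloured end. Lies loose and flat on the counter (centre 9 mm up), turned any way, 130 to 210 mm from the counter's edge; slides easily.
- cell_c: A 9 V block battery, 46 x 26.5 x 17.5 mm, 45 g. Origin at the centre of the block; x along its 46 mm length (terminals at +x), z along its 17.5 mm thickness. DEAD: black jacket with a copper-coloured end. Lies loose and flat on the counter (centre 9 mm up), turned any way, 130 to 210 mm from the counter's edge; slides easily.
- clicker: Grey slide-show clicker, 100 x 30 x 18 mm, 70 g, lying loose on the counter in one row with the dead batteries (which place in the row varies), roughly square to the edge. Origin at its centre, x along its length. To be left alone.
- remote: Black remote control with grey keys, 175 x 46 x 20 mm, loose on the counter to one side of the row. Origin at its centre, x along its length. To be left alone.
- charger: White two-bay battery charger, fixed on the counter to the other side of the row, 75 (x) x 110 (y) x 26 mm high, bays 26 mm either side of its middle along y. Origin at the centre of its underside.
- good_a: A 9 V block battery, 46 x 26.5 x 17.5 mm, 45 g. Origin at the centre of the block; x along its 46 mm length (terminals at +x), z along its 17.5 mm thickness. GOOD: blue jacket. Stands on end in a bay of the charger, terminals down, its upper 28 mm showing (top 54 mm above the counter).
- good_b: A 9 V block battery, 46 x 26.5 x 17.5 mm, 45 g. Origin at the centre of the block; x along its 46 mm length (terminals at +x), z along its 17.5 mm thickness. GOOD: blue jacket. Stands on end in a bay of the charger, terminals down, its upper 28 mm showing (top 54 mm above the counter).
There are look-alikes about, which are no part of the job. What is shaped like the cell_b but turquoise is not meant.

How it is judged:
By the outcome, as a careful person would: the job done as asked, in the order asked, and still so for the second after the job is handed in, with the robot touching nothing.
It also fails if it takes over 64 s, if anything falls off the work surface, if the arm or the gripper's body presses on something with over 40 N, if the wrist force passes 120 N, or if a joint passes its speed limit or range.

## Working session

There is one attempt and no reset: what is moved stays moved. The work goes in short steps, Python scripts to look and compute and a tool call to move; the robot and the scene stay as the last step left them, time stands still between calls to the robot, and variables do not carry over. Pictures are saved under pics/ and viewed, and the job is handed in when it is done.

Besides the shell and the picture viewer there is one more tool, called after "Emit:" as name(argument=value, ...), one argument or row to a line, values as JSON. carry_out: Moves the arm, as the interface text tells. Its arguments: {"type":"object","properties":{"motion":{"type":"array","items":{"type":"object","properties":{"offset":{"type":"array","items":{"type":"number"}},"twist":{"type":"number"}}}},"claw":{"type":"number"}},"required":["motion"]}

```bash
mkdir -p pics; ls
cat > h.py <<'E'
import numpy as np, cv2
from plant import manip, eyes
def ray(p,u,v):
    K=np.array([[p['fx'],0,p['cx']],[0,p['fy'],p['cy']],[0,0,1.]])
    xd=np.array([(u-p['cx'])/p['fx'],(v-p['cy'])/p['fy']]); x=xd.copy()
    for _ in range(30): x=xd/(1+p['k1']*(x@x))
    E=np.array(p['extrinsics']); d=E[:3,:3]@np.array([x[0],-x[1],-1.]); return E[:3,3],d
def at_z(p,u,v,z):
    o,d=ray(p,u,v); return o+d*(z-o[2])/d[2]
def proj(p,P):
    E=np.array(p['extrinsics']); c=E[:3,:3].T@(np.array(P,float)-E[:3,3]); x=np.array([c[0],-c[1]])/-c[2]
    x=x*(1+p['k1']*(x@x)); return np.array([p['fx']*x[0]+p['cx'],p['fy']*x[1]+p['cy']])
E
python3 - <<'E'
from h import *
print(manip.read_state())
for n in('top','side'):
    p=eyes.read_camera(n); cv2.imwrite(f'pics/{n}0.png',cv2.resize(p['img'][:,:,::-1],(800,600),interpolation=cv2.INTER_CUBIC))
    print(n,p['fx'],p['cx'],p['cy'],p['k1'],np.round(p['extrinsics'],3).tolist())
    for t in ('bin','cell_a','clicker','remote','charger','good_a'):
        for r in eyes.regions_of(p,t):
            m=r['region']; ys,xs=np.nonzero(m); print(n,t,round(r['p'],2),r['bbox'],m.sum(), np.round(at_z(p,xs.mean(),ys.mean(),17 if t[0]!='b' else -8),0), p['img'][m].mean(0).round())
E
```

```text
pics
{'time_s': 0.0, 'joint_pos': array([-1.37198279e+00,  2.76565112e-01,  1.50610077e+00,  8.55209878e-06,
        1.36066947e+00, -1.21016371e-01]), 'qd': array([-0.00011392,  0.00016398,  0.00106107, -0.00166361, -0.00122507,
       -0.00015644]), 'effort': array([-1.02995953e-03, -4.04600573e+01, -2.37233609e+01,  7.00153643e-02,
        3.45165934e-02, -1.41599266e-04]), 'tcp_pos': array([ 180.6629135 , -545.30329032,  204.6346656 ]), 'eef_rot': array([[ 3.14403109e-01, -9.49289509e-01, -3.35995154e-04],
       [-9.49287994e-01, -3.14403212e-01,  1.71002364e-03],
       [-1.72894546e-03, -2.18680583e-04, -9.99998481e-01]]), 'force': array([ 0.11705892,  0.33645654, -0.92997287]), 'moment': array([ 2.27319174e-02,  5.94144434e-05, -5.38566475e-02]), 'finger_gap': 94.10984325189813}
top 391.73323031319757 250.73194636969887 198.16389192615026 -0.0761176060025309 [[0.003, 0.989, -0.15, 402.535], [-1.0, 0.002, -0.008, 26.09], [-0.007, 0.15, 0.989, 1044.364], [0.0, 0.0, 0.0, 1.0]]
top bin 0.82 [195.8, 103.5, 99.5, 60.9] 6000 [746.  50.  -8.] [ 49. 118.  56.]
top bin 0.56 [217.3, 211
[... 1348 characters left out ...]
6 [404. 129.  17.] [ 48. 142. 125.]
side cell_a 0.69 [265.5, 257.5, 19.7, 12.3] 225 [407. 226.  17.] [ 46. 152. 135.]
side cell_a 0.52 [248.9, 218.7, 18.8, 11.3] 180 [494. 114.  17.] [95. 70. 55.]
side clicker 0.68 [259.2, 188.4, 31.8, 20.1] 324 [492.   0.  17.] [111. 100.  94.]
side clicker 0.36 [306.5, 141.5, 33.7, 26.5] 532 [ 435. -280.   17.] [196. 183. 164.]
side clicker 0.24 [138.6, 163.8, 97.6, 100.3] 4786 [720. 143.  17.] [ 56. 114.  60.]
side remote 0.85 [181.8, 292.5, 81.5, 44.8] 1666 [459. 412.  17.] [68. 62. 59.]
side charger 0.76 [306.9, 140.0, 34.7, 28.4] 502 [ 433. -283.   17.] [199. 186. 167.]
side good_a 0.39 [315.3, 148.0, 11.2, 11.0] 85 [ 449. -301.   17.] [ 77.  96. 135.]
```

View pics/top0.png

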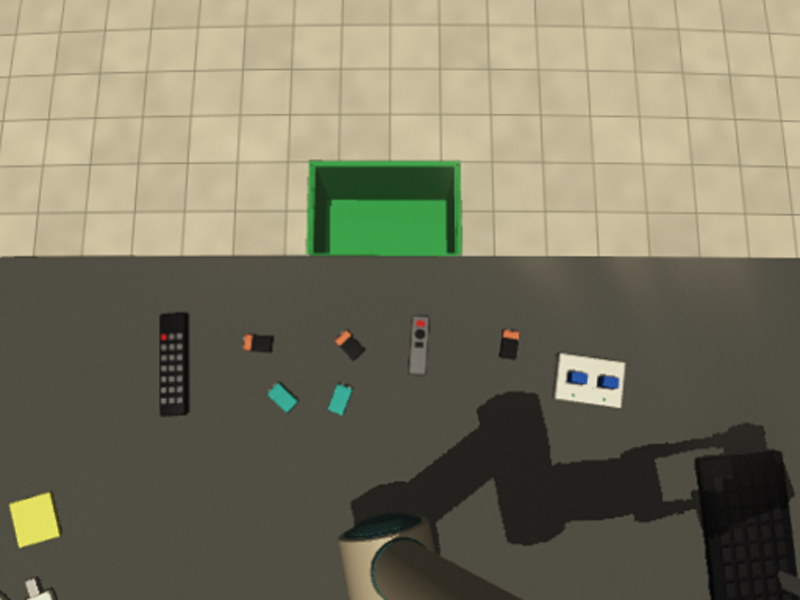

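View pics/side0.png

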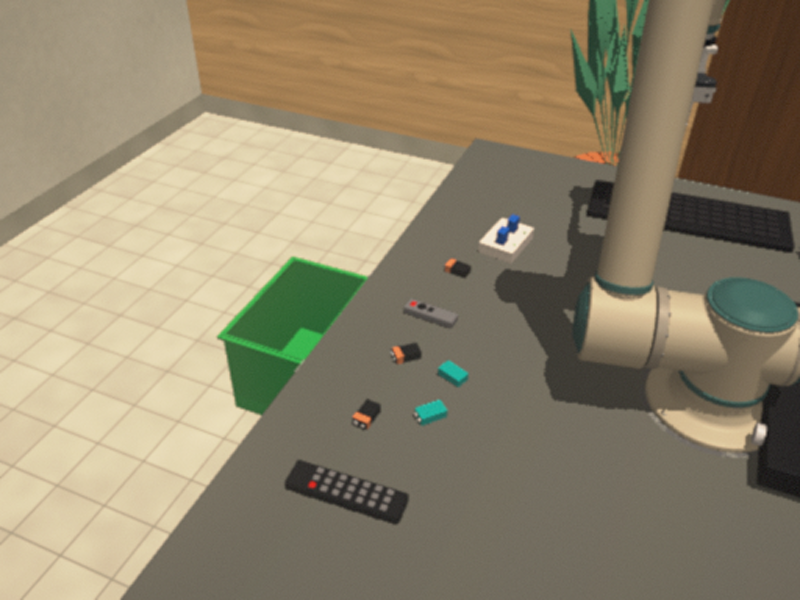

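Run:
```python
from h import *
from scipy.optimize import least_squares
P={n:eyes.read_camera(n) for n in('top','side')}
im=P['top']['img'][:,:,::-1]
cv2.imwrite('pics/crop.png',cv2.resize(im[195:275,95:345],(800,256),interpolation=cv2.INTER_CUBIC))
R={n:eyes.regions_of(P[n],'cell_a') for n in P}
R2={n:eyes.regions_of(P[n],'clicker')[:1] for n in P}
for n in P: R[n]=R[n]+R2[n]
def tri(a,b):
    (o1,d1),(o2,d2)=a,b
    d1=d1/np.linalg.norm(d1);d2=d2/np.linalg.norm(d2)
    s=np.linalg.lstsq(np.c_[d1,-d2],o2-o1,rcond=None)[0]
    p,q=o1+s[0]*d1,o2+s[1]*d2
    return (p+q)/2,np.linalg.norm(p-q)
for r in R['top']:
    ys,xs=np.nonzero(r['region']); col=P['top']['img'][r['region']].mean(0)
    c=np.array([at_z(P['top'],x,y,13)[:2] for x,y in zip(xs,ys)])
    rect=cv2.minAreaRect(c.astype(np.float32))
    best=None
    for q in R['side']:
        yy,xx=np.nonzero(q['region'])
        t,g=tri(ray(P['top'],xs.mean(),ys.mean()),ray(P['side'],xx.mean(),yy.mean()))
        if best is None or g+abs(t[2]-12)<best[1]+abs(best[0][2]-12): best=(t,g)
    print(np.round(rect[0]),np.round(rect[1]),round(rect[2]),col.round(),'tri',np.round(best[0],1),round(best[1],1))
# edge & bin
p=P['top']; s=512/800
for u,v in [(30,257),(200,257),(600,257),(780,257)]: print('edge',at_z(p,u*s,v*s,0).round(1))
for u,v in [(309,160),(461,160),(307,254),(462,254),(315,165),(455,165)]: print('rim',at_z(p,u*s,v*s,-8).round(1))
```

```text
[498. 108.] [49. 28.] 45 [80. 57. 44.] tri [497.9 107.4   8.4] 0.1
[500. 263.] [27. 46.] 0 [75. 52. 39.] tri [500.4 263.5   8.5] 1.3
[ 500. -164.] [27. 46.] 82 [71. 49. 38.] tri [ 535.2 -185.7 -139.5] 44.9
[412. 217.] [47. 26.] 46 [ 55. 159. 139.] tri [410.3 218.4   8.7] 2.0
[408. 122.] [24. 42.] 69 [ 58. 169. 148.] tri [407.5 122.3   9. ] 2.4
[743.  50.] [174. 271.] 0 [ 49. 118.  56.] tri [633.9  42.6 -28.5] 226.8
edge [656.2 689.4   0. ]
edge [654.6 373.7   0. ]
edge [ 655.9 -332.1    0. ]
edge [ 658.8 -664.5    0. ]
rim [837.6 186.   -8. ]
rim [837.6 -90.3  -8. ]
rim [661.7 184.7  -8. ]
rim [662.1 -89.2  -8. ]
rim [827.9 174.8  -8. ]
rim [827.9 -79.3  -8. ]
```

View pics/crop.png

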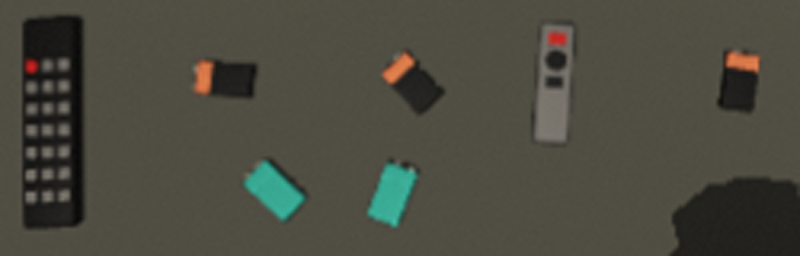

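The dead cells in the crop are at (225,78), (413,82) and (740,80): black with a copper end. The two blocks at (275,190) and (392,193) are turquoise look-alikes and stay put.

Measured in the world frame:
- **Dead cells:** (500,263), (498,108) and (500,-164). The two I triangulated came out 8.5 mm high, which fits.
- **Clicker:** (498,-10).
- **Bin:** mouth y -76 to 176, counter edge x≈655.

I'll start with the right-hand cell and go round the clicker's far end.

Emit:
carry_out(
  motion=[
    {"offset": [0,0,0],"twist": 0.107},
    {"offset": [0,0,0],"twist": 0.106},
    {"offset": [0,0,0],"twist": 0.106},
    {"offset": [-38,-26,10],"twist": 0},
    {"offset": [-38,-26,10],"twist": 0},
    {"offset": [-38,-26,10],"twist": 0},
    {"offset": [-38,-26,10],"twist": 0},
    {"offset": [-38,-26,10],"twist": 0},
  ],
  claw=0,
)

```text
time_s: 1.8
tcp_pos: [311.4, -354.3, 155.3]
eef_rot: [[0.0, -1.0, 0.001], [-1.0, -0.0, -0.001], [0.001, -0.001, -1.0]]
force: [-0.2, -0.2, -0.8]
finger_gap: 33.5
```

Emit:
carry_out(
  motion=[
    {"offset": [-38,-26,10],"twist": 0},
    {"offset": [-38,-26,10],"twist": 0},
    {"offset": [-38,-26,10],"twist": 0},
    {"offset": [-38,-26,10],"twist": 0},
    {"offset": [-38,-26,10],"twist": 0},
    {"offset": [0,0,0],"twist": 0},
    {"offset": [0,0,0],"twist": 0},
  ],
)

```text
time_s: 2.5
tcp_pos: [440.7, -165.0, 105.3]
eef_rot: [[0.004, -1.0, -0.001], [-1.0, -0.004, -0.0], [0.0, 0.001, -1.0]]
force: [0.1, -1.1, 0.1]
finger_gap: 0.2
```

Emit:
carry_out(
  motion=[
    {"offset": [-2,0,40],"twist": 0},
    {"offset": [0,0,40],"twist": 0},
    {"offset": [0,0,19],"twist": 0},
    {"offset": [0,0,0],"twist": 0},
  ],
)

```text
time_s: 2.9
tcp_pos: [437.8, -164.3, 4.5]
eef_rot: [[-0.002, -1.0, -0.005], [-1.0, 0.002, 0.002], [-0.002, 0.005, -1.0]]
force: [-0.1, 0.0, -0.6]
finger_gap: 0.3
```

Emit:
carry_out(
  motion=[
    {"offset": [0,-12,0],"twist": 0},
    {"offset": [0,-12,0],"twist": 0},
    {"offset": [0,-12,0],"twist": 0},
    {"offset": [0,-12,0],"twist": 0},
    {"offset": [0,-12,0],"twist": 0},
    {"offset": [0,-12,0],"twist": 0},
  ],
)

```text
time_s: 3.5
tcp_pos: [513.8, -163.5, 6.7]
eef_rot: [[0.001, -1.0, 0.0], [-1.0, -0.001, -0.0], [0.0, -0.0, -1.0]]
force: [-1.0, -0.8, 1.2]
finger_gap: 0.2
```

```bash
cat > look.py <<'E'
from h import *
import sys
p=eyes.read_camera('top'); q=eyes.read_camera('side')
tag=sys.argv[1]
cv2.imwrite(f'pics/{tag}.png',np.vstack([cv2.resize(p['img'][150:270,90:410,::-1],(800,300),interpolation=cv2.INTER_CUBIC),cv2.resize(q['img'][120:350,130:450,::-1],(418,300))[:, :].copy() if 0 else cv2.copyMakeBorder(cv2.resize(q['img'][120:350,130:450,::-1],(418,300)),0,0,0,382,cv2.BORDER_CONSTANT)]))
for n,P in(('top',p),('side',q)):
  for t in('cell_a','clicker'):
    for r in eyes.regions_of(P,t):
        m=r['region']; 
        if m.sum()>600 or m.sum()<20: continue
        ys,xs=np.nonzero(m)
        c=np.array([at_z(P,x,y,12)[:2] for x,y in zip(xs,ys)]).astype(np.float32)
        b=cv2.minAreaRect(c); print(n,t,round(r['p'],2),np.round(b[0]),np.round(b[1]),round(b[2]),P['img'][m].mean(0).round())
s=manip.read_state(); print(s['time_s'],s['tcp_pos'].round(1),s['force'].round(1))
E
python3 look.py c1
```

```text
top cell_a 0.66 [498. 107.] [49. 26.] 45 [80. 56. 42.]
top cell_a 0.65 [409. 122.] [27. 45.] 69 [ 55. 159. 139.]
top cell_a 0.65 [413. 219.] [47. 26.] 46 [ 53. 151. 131.]
top cell_a 0.61 [500. 262.] [27. 49.] 0 [72. 50. 39.]
top clicker 0.74 [500. -10.] [30. 99.] 86 [76. 67. 62.]
top clicker 0.6 [498. 108.] [46. 25.] 37 [79. 55. 42.]
side cell_a 0.53 [ 546. -156.] [45. 42.] 5 [64. 50. 41.]
side cell_a 0.52 [409. 221.] [53. 40.] 50 [ 50. 157. 139.]
side cell_a 0.47 [408. 124.] [42. 52.] 75 [ 40. 151. 133.]
side cell_a 0.46 [500. 265.] [58. 33.] 86 [103.  77.  60.]
side cell_a 0.44 [496. 111.] [52. 40.] 47 [97. 72. 56.]
side clicker 0.83 [497.  -7.] [ 47. 108.] 88 [96. 86. 81.]
3.8 [ 511.8 -163.3    6.2] [-0.3 -0.1 -0.1]
```

View pics/c1.png

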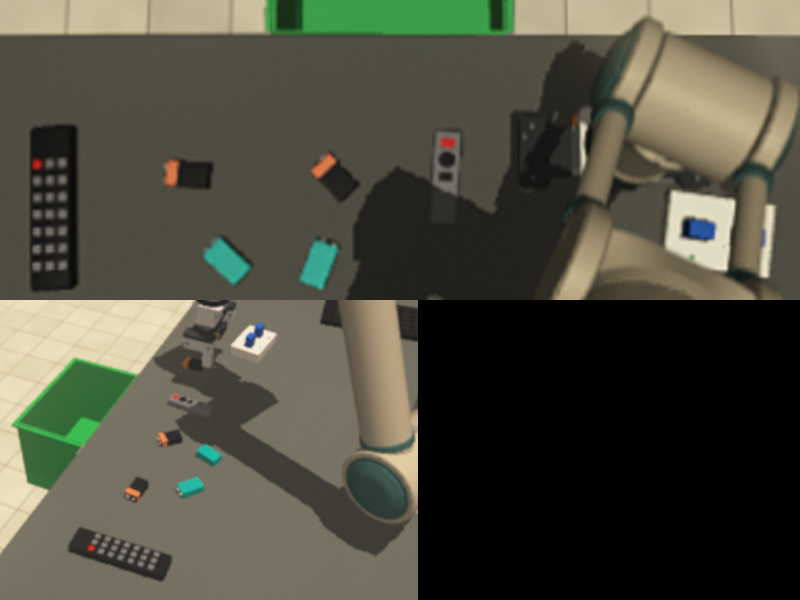

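The picture shows the cell just in front of the fingertips, at (192,363) in the side view. Everything else hasn't moved. I'll push on to x≈590 and back off.

Emit:
carry_out(
  motion=[
    {"offset": [0,-10,0],"twist": 0},
    {"offset": [0,-10,0],"twist": 0},
    {"offset": [0,-10,0],"twist": 0},
    {"offset": [0,-8,0],"twist": 0},
    {"offset": [0,-6,0],"twist": 0},
    {"offset": [0,0,0],"twist": 0},
    {"offset": [0,25,0],"twist": 0},
    {"offset": [0,20,-30],"twist": 0},
  ],
)

```text
time_s: 4.6
tcp_pos: [507.4, -162.0, 33.4]
eef_rot: [[0.001, -1.0, -0.009], [-1.0, -0.001, 0.004], [-0.004, 0.009, -1.0]]
force: [-0.5, 0.3, 0.2]
finger_gap: 0.8
```

Emit:
carry_out(
  motion=[
    {"offset": [25,0,-40],"twist": 0},
    {"offset": [35,0,-20],"twist": 0},
    {"offset": [0,0,0],"twist": -0.149},
    {"offset": [0,0,0],"twist": -0.149},
    {"offset": [0,0,0],"twist": -0.149},
    {"offset": [0,0,0],"twist": -0.149},
    {"offset": [0,0,0],"twist": -0.149},
    {"offset": [0,0,0],"twist": -0.149},
  ],
  claw=16,
)

```text
time_s: 5.4
tcp_pos: [511.1, -223.5, 96.4]
eef_rot: [[0.784, -0.621, -0.0], [-0.621, -0.784, 0.0], [-0.0, 0.0, -1.0]]
force: [-0.0, 0.5, 0.6]
finger_gap: 16.2
```

Emit:
carry_out(
  motion=[
    {"offset": [0,0,0],"twist": -0.149},
    {"offset": [0,0,0],"twist": -0.149},
    {"offset": [0,0,0],"twist": -0.149},
    {"offset": [0,0,0],"twist": -0.149},
    {"offset": [0,0,0],"twist": -0.081},
    {"offset": [0,0,0],"twist": 0},
  ],
)

```text
time_s: 6.0
tcp_pos: [511.2, -223.5, 96.4]
eef_rot: [[1.0, 0.001, -0.0], [0.001, -1.0, 0.0], [-0.0, -0.0, -1.0]]
force: [0.1, 0.6, 0.2]
finger_gap: 16.0
```

```bash
python3 look.py c2; python3 -c "
from h import *
print(manip.read_state())"
```

```text
top cell_a 0.72 [498. 108.] [49. 28.] 45 [82. 60. 46.]
top cell_a 0.63 [499. -10.] [ 30. 101.] 86 [98. 87. 81.]
top cell_a 0.6 [412. 218.] [45. 26.] 46 [ 55. 160. 140.]
top cell_a 0.58 [408. 123.] [31. 46.] 72 [ 59. 161. 141.]
top cell_a 0.52 [502. 263.] [29. 46.] 0 [78. 54. 41.]
top cell_a 0.51 [ 588. -161.] [24. 44.] 89 [61. 44. 33.]
top clicker 0.95 [500. -12.] [29. 98.] 88 [103.  91.  84.]
side cell_a 0.77 [408. 221.] [51. 36.] 50 [ 45. 162. 143.]
side cell_a 0.72 [497. 108.] [47. 36.] 37 [96. 69. 54.]
side cell_a 0.63 [406. 124.] [42. 55.] 71 [ 46. 150. 133.]
side clicker 0.64 [498.  -8.] [ 45. 104.] 86 [111.  99.  93.]
6.3 [ 511.4 -223.6   96.5] [ 0.8  0.2 -0. ]
{'time_s': 6.3, 'joint_pos': array([-5.36755561e-01,  3.33468280e-01,  1.70866398e+00, -1.01406160e-04,
        1.09948199e+00, -5.36995663e-01]), 'qd': array([-2.93604991e-03,  1.42904154e-03, -3.83501220e-04,  2.28215398e-05,
        2.25256327e-03, -2.80926796e-03]), 'effort': array([-2.49648394e-03, -4.07230890e+01, -2.06441295e+01,  4.90193639e-02,
        5.37598331e-02,  6.30594761e-03]), 'tcp_pos': array([ 511.44539984, -223.60872352,   96.45064235]), 'eef_rot': array([[ 9.99999957e-01,  2.86150107e-04, -6.47545698e-05],
       [ 2.86145794e-04, -9.99999957e-01, -6.66041926e-05],
       [-6.47736259e-05,  6.65856605e-05, -9.99999996e-01]]), 'force': array([ 0.79234335,  0.16474306, -0.02655738]), 'moment': array([ 0.01371786, -0.10909303,  0.00480118]), 'finger_gap': 15.922854283686707}
```

View pics/c2.png

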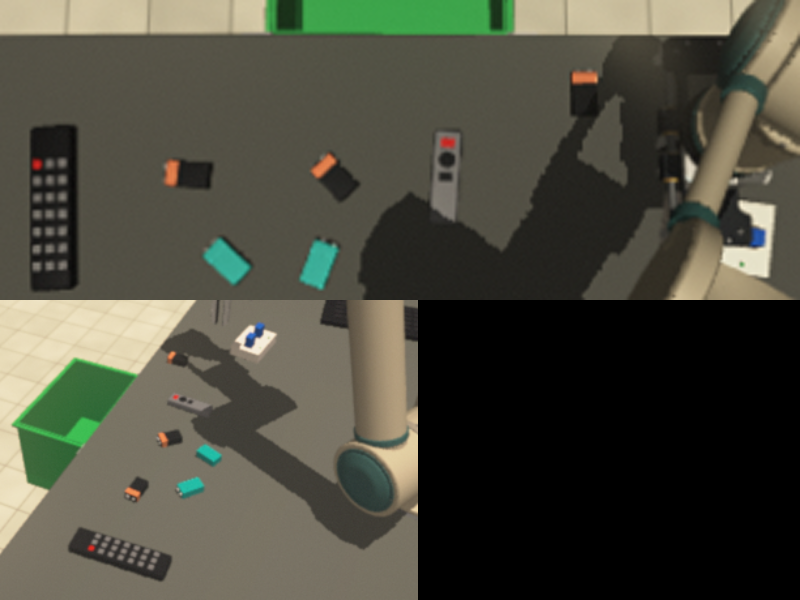

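The cell is square to the edge at (588,-161), pixel (584,92). The clicker and the rest haven't moved. Next I sweep it along +y, past the clicker's far end.

Emit:
carry_out(
  motion=[
    {"offset": [39,0,5],"twist": 0},
    {"offset": [38,0,5],"twist": 0},
    {"offset": [0,0,40],"twist": 0},
    {"offset": [0,0,35],"twist": 0},
    {"offset": [0,0,5],"twist": 0},
    {"offset": [0,-15,0],"twist": 0},
    {"offset": [0,-15,0],"twist": 0},
    {"offset": [0,-8,0],"twist": 0},
  ],
)

```text
time_s: 7.1
tcp_pos: [589.4, -184.0, 8.5]
eef_rot: [[1.0, 0.002, 0.003], [0.002, -1.0, -0.001], [0.003, 0.001, -1.0]]
force: [0.8, 0.9, -0.9]
finger_gap: 16.1
```

Emit:
carry_out(
  motion=[
    {"offset": [0,-12,0],"twist": 0},
    {"offset": [0,-12,0],"twist": 0},
    {"offset": [0,-12,0],"twist": 0},
    {"offset": [0,-12,0],"twist": 0},
    {"offset": [0,-12,0],"twist": 0},
    {"offset": [0,-12,0],"twist": 0},
    {"offset": [0,-12,0],"twist": 0},
  ],
)

```text
time_s: 7.8
tcp_pos: [588.4, -100.5, 6.4]
eef_rot: [[1.0, 0.001, -0.0], [0.001, -1.0, -0.0], [-0.0, 0.0, -1.0]]
force: [-0.3, -0.7, 1.4]
finger_gap: 16.2
```

```bash
python3 look.py c3
```

```text
top cell_a 0.74 [501. 263.] [48. 27.] 85 [74. 50. 38.]
top cell_a 0.56 [412. 217.] [47. 29.] 46 [ 51. 146. 127.]
top cell_a 0.51 [411. 121.] [32. 48.] 67 [ 44. 119. 104.]
top clicker 0.93 [499. -10.] [ 30. 102.] 86 [68. 59. 54.]
side cell_a 0.75 [408. 124.] [43. 56.] 75 [ 40. 132. 117.]
side cell_a 0.74 [495. 109.] [56. 43.] 40 [91. 67. 53.]
side cell_a 0.74 [409. 220.] [54. 41.] 47 [ 51. 159. 140.]
side clicker 0.71 [498.  -7.] [ 46. 106.] 84 [92. 81. 77.]
8.1 [ 588.5 -101.9    6.4] [ 0.   0.3 -0.5]
```

View pics/c3.png

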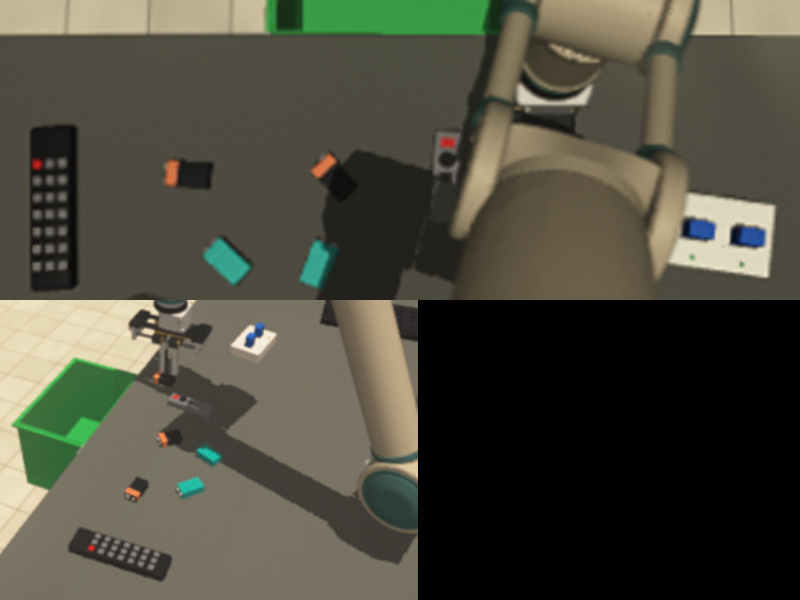

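The side view at (163,378) shows the cell square in front of both fingertips. I'll carry on along +y.

Emit:
carry_out(
  motion=[
    {"offset": [0,-12,0],"twist": 0},
    {"offset": [0,-15,0],"twist": 0},
    {"offset": [0,-15,0],"twist": 0},
    {"offset": [0,-15,0],"twist": 0},
    {"offset": [0,-15,0],"twist": 0},
    {"offset": [0,-15,0],"twist": 0},
    {"offset": [0,-12,0],"twist": 0},
    {"offset": [0,-10,0],"twist": 0},
  ],
)

```text
time_s: 8.9
tcp_pos: [588.2, 8.8, 6.5]
eef_rot: [[1.0, 0.002, 0.0], [0.002, -1.0, -0.0], [0.0, 0.0, -1.0]]
force: [0.5, -1.3, -0.5]
finger_gap: 15.8
```

Emit:
carry_out(
  motion=[
    {"offset": [0,-6,0],"twist": 0},
    {"offset": [0,-4,0],"twist": 0},
    {"offset": [0,0,0],"twist": 0},
    {"offset": [0,20,0],"twist": 0},
    {"offset": [0,0,-40],"twist": 0},
    {"offset": [0,0,-40],"twist": 0},
    {"offset": [-40,0,-10],"twist": -0.149},
    {"offset": [0,0,0],"twist": -0.149},
  ],
  claw=16,
)

```text
time_s: 9.7
tcp_pos: [544.9, -3.0, 98.5]
eef_rot: [[0.954, 0.3, -0.001], [0.3, -0.954, -0.0], [-0.001, -0.0, -1.0]]
force: [-0.6, 0.1, -1.6]
finger_gap: 15.9
```

Emit:
carry_out(
  motion=[
    {"offset": [0,0,0],"twist": -0.149},
    {"offset": [0,0,0],"twist": -0.149},
    {"offset": [0,0,0],"twist": -0.149},
    {"offset": [0,0,0],"twist": -0.149},
    {"offset": [0,0,0],"twist": -0.149},
    {"offset": [0,0,0],"twist": -0.149},
    {"offset": [0,0,0],"twist": -0.149},
    {"offset": [0,0,0],"twist": -0.149},
  ],
  claw=0,
)

```text
time_s: 10.5
tcp_pos: [548.3, -3.2, 96.4]
eef_rot: [[0.075, 0.997, 0.0], [0.997, -0.075, -0.0], [-0.0, 0.0, -1.0]]
force: [-0.0, -0.9, 0.1]
finger_gap: 0.6
```

Emit:
carry_out(
  motion=[
    {"offset": [0,0,0],"twist": -0.081},
    {"offset": [0,0,0],"twist": 0},
  ],
)

```text
time_s: 10.7
tcp_pos: [548.3, -3.1, 96.5]
eef_rot: [[-0.0, 1.0, 0.0], [1.0, 0.0, -0.0], [-0.0, 0.0, -1.0]]
force: [-0.3, 0.6, 0.1]
finger_gap: 0.4
```

```bash
python3 look.py c4; python3 -c "
from h import *
print(manip.read_state()['eef_rot'])"
```

```text
top cell_a 0.61 [584.  46.] [27. 19.] 0 [23. 23. 19.]
top cell_a 0.47 [412. 218.] [45. 26.] 46 [ 51. 149. 130.]
top cell_a 0.45 [501. 264.] [47. 27.] 84 [73. 49. 37.]
top cell_a 0.45 [507. 116.] [25. 26.] 46 [136.  84.  57.]
top clicker 0.81 [494. -10.] [30. 86.] 85 [50. 45. 41.]
side cell_a 0.66 [500. 265.] [56. 32.] 88 [106.  78.  61.]
side cell_a 0.59 [496. 110.] [49. 36.] 42 [99. 72. 56.]
side cell_a 0.5 [406. 125.] [39. 53.] 74 [ 37. 113. 100.]
side cell_a 0.44 [588.  47.] [38. 53.] 81 [69. 53. 42.]
side clicker 0.75 [498.  -7.] [ 42. 102.] 86 [89. 78. 74.]
11.0 [548.3  -2.7  96.4] [ 0.2  0.  -0.5]
[[-3.21839372e-04  9.99999948e-01 -3.03377829e-05]
 [ 9.99999943e-01  3.21836147e-04 -1.06252377e-04]
 [-1.06242608e-04 -3.03719773e-05 -9.99999994e-01]]
```

View pics/c4.png

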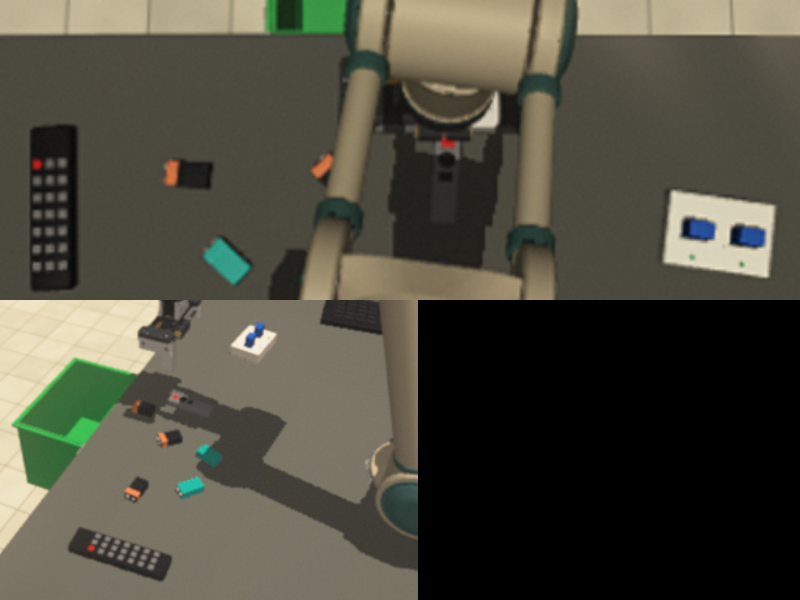

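Cell is now at about (588,44), side-view pixel (143,408). I'll line up behind it and push it over the edge.

Emit:
carry_out(
  motion=[
    {"offset": [24,-1,5],"twist": 0},
    {"offset": [23,-1,5],"twist": 0},
    {"offset": [0,0,40],"twist": 0},
    {"offset": [0,0,35],"twist": 0},
    {"offset": [0,0,5],"twist": 0},
    {"offset": [0,8,0],"twist": 0},
    {"offset": [0,10,0],"twist": 0},
    {"offset": [0,12,0],"twist": 0},
  ],
)

```text
time_s: 11.8
tcp_pos: [578.9, 44.2, 8.3]
eef_rot: [[-0.001, 1.0, 0.004], [1.0, 0.001, -0.0], [-0.0, 0.004, -1.0]]
force: [-0.2, 0.8, 0.1]
finger_gap: 0.6
```

Emit:
carry_out(
  motion=[
    {"offset": [0,14,0],"twist": 0},
    {"offset": [0,15,0],"twist": 0},
    {"offset": [0,15,0],"twist": 0},
    {"offset": [0,15,0],"twist": 0},
    {"offset": [0,15,0],"twist": 0},
    {"offset": [0,15,0],"twist": 0},
    {"offset": [0,15,0],"twist": 0},
    {"offset": [0,5,0],"twist": 0},
  ],
)

```text
time_s: 12.6
tcp_pos: [689.0, 44.2, 8.0]
eef_rot: [[-0.001, 1.0, 0.005], [1.0, 0.001, -0.0], [-0.0, 0.005, -1.0]]
force: [-0.7, 0.2, -0.5]
finger_gap: 0.3
```

Emit:
carry_out(
  motion=[
    {"offset": [0,0,0],"twist": 0},
    {"offset": [0,-10,-40],"twist": 0},
    {"offset": [0,-20,-40],"twist": 0},
    {"offset": [0,-40,-10],"twist": 0.149},
    {"offset": [0,-40,0],"twist": 0.149},
  ],
)

```text
time_s: 13.1
tcp_pos: [576.1, 49.9, 99.4]
eef_rot: [[0.299, 0.954, 0.006], [0.954, -0.299, -0.001], [0.001, 0.005, -1.0]]
force: [-0.7, 0.4, -0.2]
finger_gap: 0.6
```

```bash
python3 look.py c5; python3 -c "
from h import *
print(manip.read_state()['eef_rot'])"
```

```text
top cell_a 0.76 [500. 263.] [27. 46.] 0 [66. 46. 35.]
top cell_a 0.64 [498. 108.] [47. 25.] 36 [76. 53. 40.]
top cell_a 0.51 [420. 234.] [18.  8.] 2 [ 53. 145. 125.]
side cell_a 0.79 [408. 220.] [52. 39.] 47 [ 46. 165. 146.]
side cell_a 0.66 [499. 265.] [53. 29.] 85 [108.  78.  60.]
side cell_a 0.65 [496. 110.] [52. 42.] 42 [99. 73. 58.]
side cell_a 0.49 [406. 124.] [39. 54.] 69 [ 38. 115. 102.]
side clicker 0.93 [497.  -7.] [ 44. 103.] 87 [80. 73. 69.]
side clicker 0.48 [497. 110.] [48. 41.] 41 [100.  72.  56.]
13.4 [576.9  50.2  97. ] [0.5 0.1 0.5]
[[ 2.91749832e-01  9.56492284e-01  2.13223862e-03]
 [ 9.56494584e-01 -2.91749977e-01 -2.49585311e-04]
 [ 3.83354144e-04  2.11229117e-03 -9.99997696e-01]]
```

View pics/c5.png

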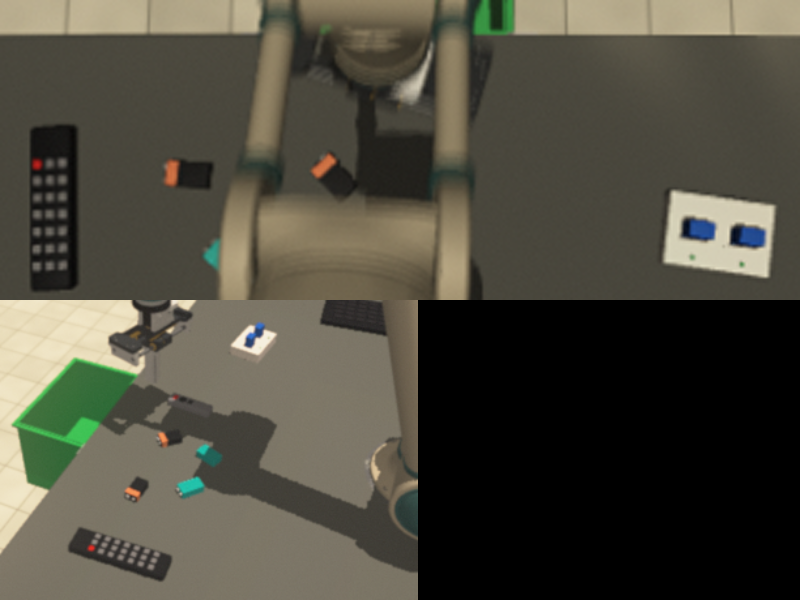

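The first cell went over the edge, and its place on the counter is empty. Next is the middle cell at (498,108), pixel (335,177). I'll push its long side on a heading of -35°, well clear of the clicker.

Emit:
carry_out(
  motion=[
    {"offset": [0,0,0],"twist": 0.149},
    {"offset": [0,0,0],"twist": 0.149},
    {"offset": [0,0,0],"twist": 0.016},
    {"offset": [1,-45,0],"twist": 0},
    {"offset": [1,-49,0],"twist": 0},
    {"offset": [0,-49,0],"twist": 0},
    {"offset": [0,0,0],"twist": 0},
  ],
  claw=16,
)

```text
time_s: 14.1
tcp_pos: [454.1, 136.2, 95.8]
eef_rot: [[0.568, 0.823, -0.006], [0.823, -0.568, 0.001], [-0.003, -0.005, -1.0]]
force: [0.5, -0.3, -0.9]
finger_gap: 16.0
```

Emit:
carry_out(
  motion=[
    {"offset": [2,5,40],"twist": 0},
    {"offset": [0,0,40],"twist": 0},
    {"offset": [0,0,10],"twist": 0},
    {"offset": [0,8,0],"twist": 0},
    {"offset": [0,10,0],"twist": 0},
    {"offset": [0,10,0],"twist": 0},
    {"offset": [0,10,0],"twist": 0},
    {"offset": [0,10,0],"twist": 0},
  ],
)

```text
time_s: 14.9
tcp_pos: [506.0, 104.6, 7.5]
eef_rot: [[0.574, 0.819, 0.002], [0.819, -0.574, 0.0], [0.001, 0.002, -1.0]]
force: [1.0, -0.3, -0.4]
finger_gap: 15.6
```

```bash
python3 look.py a1
```

```text
top cell_a 0.64 [410. 216.] [43. 29.] 46 [ 40. 109.  94.]
top cell_a 0.56 [408. 122.] [31. 48.] 64 [31. 74. 64.]
top clicker 0.69 [500. -10.] [30. 99.] 86 [98. 87. 81.]
side cell_a 0.69 [409. 221.] [52. 37.] 51 [ 46. 146. 129.]
side cell_a 0.65 [523.  93.] [53. 40.] 56 [86. 70. 59.]
side cell_a 0.62 [500. 264.] [59. 33.] 86 [105.  79.  62.]
side cell_a 0.58 [405. 124.] [40. 52.] 71 [ 35. 105.  93.]
side clicker 0.77 [478.  -6.] [43. 64.] 86 [118. 111. 105.]
15.2 [503.7 105.3   6.4] [-0.2 -0.  -0.2]
```

View pics/a1.png

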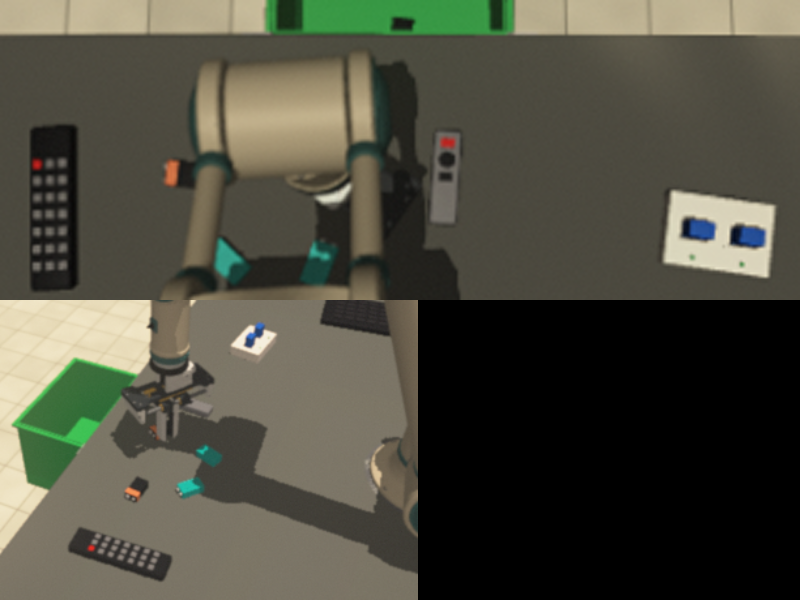

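The first cell is lying in the bin at (402,22). The middle cell is square on the fingertips, at about (523,92). I'll carry on over the edge.

Emit:
carry_out(
  motion=[
    {"offset": [0,11,0],"twist": 0},
    {"offset": [0,13,0],"twist": 0},
    {"offset": [0,14,0],"twist": 0},
    {"offset": [0,15,0],"twist": 0},
    {"offset": [0,15,0],"twist": 0},
    {"offset": [0,15,0],"twist": 0},
    {"offset": [0,15,0],"twist": 0},
  ],
)

```text
time_s: 15.9
tcp_pos: [585.7, 48.1, 6.4]
eef_rot: [[0.574, 0.819, -0.0], [0.819, -0.574, -0.0], [-0.0, 0.0, -1.0]]
force: [-0.7, 0.1, 0.0]
finger_gap: 16.0
```

```bash
python3 look.py a2
```

```text
top cell_a 0.69 [501. 263.] [49. 28.] 85 [71. 49. 37.]
top cell_a 0.59 [412. 219.] [49. 28.] 46 [ 52. 141. 122.]
top clicker 0.71 [501. 262.] [50. 28.] 85 [70. 48. 37.]
side cell_a 0.54 [499. 265.] [54. 31.] 85 [106.  77.  61.]
side cell_a 0.53 [409. 221.] [49. 37.] 50 [ 43. 165. 145.]
side cell_a 0.47 [608.  39.] [38. 58.] 25 [84. 64. 52.]
side cell_a 0.47 [406. 124.] [40. 53.] 74 [35. 95. 85.]
side clicker 0.73 [497.  -6.] [ 43. 103.] 86 [76. 70. 66.]
16.2 [583.7  49.3   6.3] [-0.3  0.6  0.3]
```

View pics/a2.png

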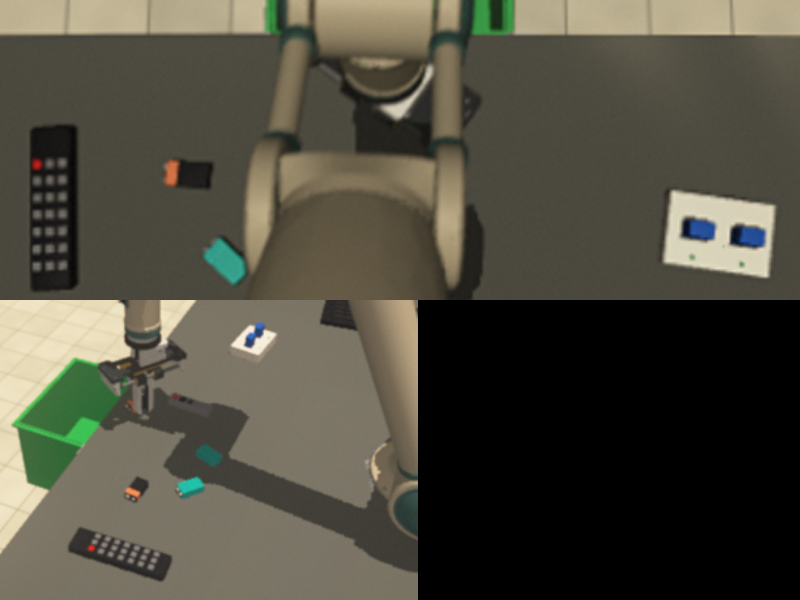

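Still in contact, with the cell at about (604,38) as planned. On over the edge.

Emit:
carry_out(
  motion=[
    {"offset": [0,13,0],"twist": 0},
    {"offset": [0,15,0],"twist": 0},
    {"offset": [0,16,0],"twist": 0},
    {"offset": [0,16,0],"twist": 0},
    {"offset": [0,16,0],"twist": 0},
    {"offset": [0,16,0],"twist": 0},
    {"offset": [0,16,0],"twist": 0},
    {"offset": [0,16,0],"twist": 0},
  ],
)

```text
time_s: 17.0
tcp_pos: [687.8, -23.3, 6.5]
eef_rot: [[0.574, 0.819, 0.001], [0.819, -0.574, -0.0], [0.0, 0.001, -1.0]]
force: [0.2, 0.1, 0.4]
finger_gap: 15.9
```

Emit:
carry_out(
  motion=[
    {"offset": [0,0,0],"twist": 0},
    {"offset": [0,-10,-40],"twist": 0},
    {"offset": [0,-15,-45],"twist": 0},
    {"offset": [0,-50,0],"twist": 0},
    {"offset": [0,-50,0],"twist": 0},
    {"offset": [0,-50,0],"twist": 0},
    {"offset": [0,-50,0],"twist": 0},
    {"offset": [0,-30,0],"twist": 0},
  ],
)

```text
time_s: 17.8
tcp_pos: [472.9, 125.7, 91.4]
eef_rot: [[0.573, 0.82, -0.003], [0.82, -0.573, 0.0], [-0.001, -0.002, -1.0]]
force: [0.8, -0.4, -0.4]
finger_gap: 16.2
```

```bash
python3 look.py a3
```

```text
top clicker 0.96 [500. -10.] [30. 99.] 86 [99. 88. 82.]
side cell_a 0.69 [409. 221.] [51. 36.] 49 [ 46. 165. 146.]
side cell_a 0.67 [500. 265.] [58. 33.] 86 [105.  78.  62.]
side cell_a 0.61 [405. 124.] [40. 56.] 69 [ 38. 100.  89.]
side clicker 0.61 [471. -10.] [40. 54.] 21 [126. 118. 111.]
side clicker 0.32 [500. 264.] [56. 32.] 89 [106.  78.  61.]
18.1 [478.8 123.8  91.8] [0.1 0.2 0.1]
```

View pics/a3.png

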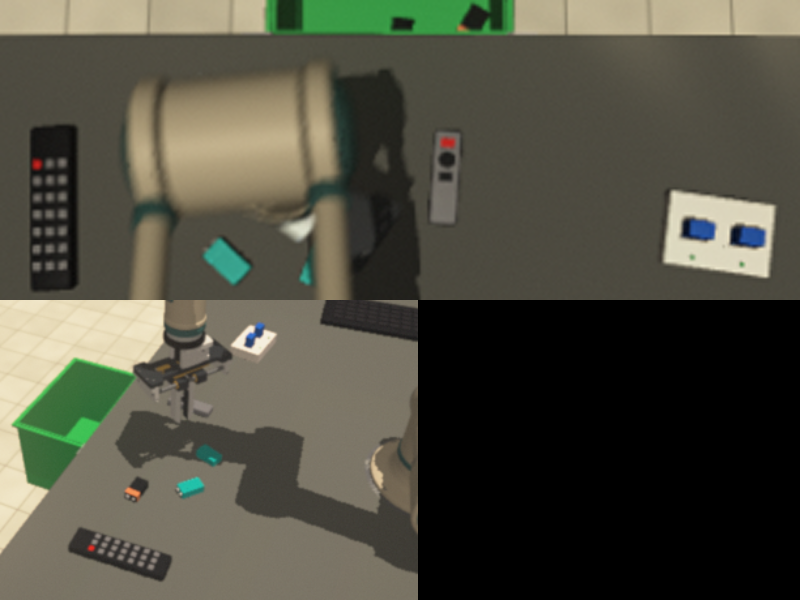

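Two cells are in the bin, at (402,22) and (473,17). The last one is at (500,263). I'll sweep it along -y to sit in front of the mouth, then over the edge.

Emit:
carry_out(
  motion=[
    {"offset": [0,0,0],"twist": 0.149},
    {"offset": [0,0,0],"twist": 0.149},
    {"offset": [0,0,0],"twist": 0.149},
    {"offset": [0,0,0],"twist": 0.149},
    {"offset": [0,0,0],"twist": 0.149},
    {"offset": [0,0,0],"twist": 0.149},
    {"offset": [0,0,0],"twist": 0.066},
    {"offset": [0,0,0],"twist": 0},
  ],
  claw=0,
)

```text
time_s: 18.9
tcp_pos: [478.7, 123.3, 91.2]
eef_rot: [[1.0, -0.001, 0.0], [-0.001, -1.0, -0.0], [0.0, 0.0, -1.0]]
force: [0.1, -1.1, -0.6]
finger_gap: 0.3
```

Emit:
carry_out(
  motion=[
    {"offset": [5,-48,0],"twist": 0},
    {"offset": [5,-48,0],"twist": 0},
    {"offset": [5,-48,0],"twist": 0},
    {"offset": [5,-48,0],"twist": 0},
    {"offset": [0,0,0],"twist": 0},
    {"offset": [0,0,0],"twist": 0},
  ],
)

```text
time_s: 19.5
tcp_pos: [497.7, 316.6, 90.8]
eef_rot: [[1.0, 0.003, -0.001], [0.003, -1.0, -0.001], [-0.001, 0.001, -1.0]]
force: [0.3, -1.1, 0.7]
finger_gap: -0.0
```

Emit:
carry_out(
  motion=[
    {"offset": [3,-3,40],"twist": 0},
    {"offset": [0,0,38],"twist": 0},
    {"offset": [0,0,7],"twist": 0},
    {"offset": [0,8,0],"twist": 0},
    {"offset": [0,10,0],"twist": 0},
    {"offset": [0,10,0],"twist": 0},
    {"offset": [0,12,0],"twist": 0},
    {"offset": [0,12,0],"twist": 0},
  ],
)

```text
time_s: 20.3
tcp_pos: [500.9, 266.2, 7.6]
eef_rot: [[1.0, -0.0, 0.002], [-0.0, -1.0, 0.001], [0.002, -0.001, -1.0]]
force: [0.0, 0.9, 0.1]
finger_gap: 0.5
```

Emit:
carry_out(
  motion=[
    {"offset": [0,12,0],"twist": 0},
    {"offset": [0,12,0],"twist": 0},
    {"offset": [0,12,0],"twist": 0},
  ],
)

```text
time_s: 20.6
tcp_pos: [500.2, 230.1, 6.5]
eef_rot: [[1.0, -0.0, 0.0], [-0.0, -1.0, -0.0], [0.0, 0.0, -1.0]]
force: [-0.2, 0.4, -0.1]
finger_gap: 0.3
```

```bash
python3 look.py b1
```

```text
top cell_a 0.66 [408. 121.] [27. 46.] 69 [22. 64. 56.]
top cell_a 0.57 [502. 195.] [24. 38.] 0 [29. 25. 21.]
top cell_a 0.57 [406. 213.] [28. 24.] 46 [ 49. 147. 128.]
top clicker 0.61 [499.  -9.] [ 34. 101.] 88 [99. 89. 82.]
side cell_a 0.55 [408. 222.] [53. 38.] 50 [ 44. 161. 142.]
side cell_a 0.51 [407. 124.] [36. 51.] 69 [34. 97. 87.]
side cell_a 0.4 [488. 196.] [15. 61.] 19 [61. 54. 47.]
20.9 [500.3 231.4   6.4] [ 0.  -0.2 -0.6]
```

View pics/b1.png

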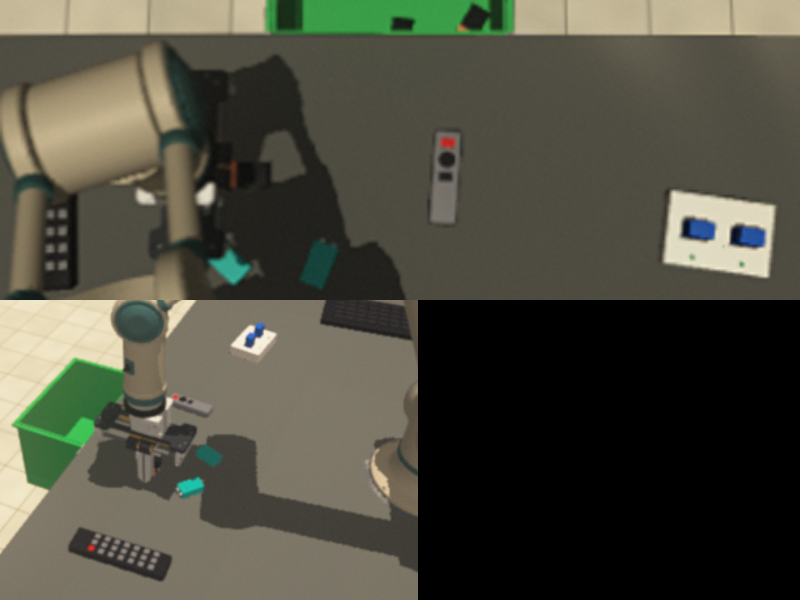

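The cell is straight on the tips, top-view pixel (245,175). I'll continue until its centre is near y≈118.

Emit:
carry_out(
  motion=[
    {"offset": [0,10,0],"twist": 0},
    {"offset": [0,12,0],"twist": 0},
    {"offset": [0,12,0],"twist": 0},
    {"offset": [0,12,0],"twist": 0},
    {"offset": [0,12,0],"twist": 0},
    {"offset": [0,10,0],"twist": 0},
    {"offset": [0,8,0],"twist": 0},
    {"offset": [0,5,0],"twist": 0},
  ],
)

```text
time_s: 21.7
tcp_pos: [500.2, 149.3, 6.5]
eef_rot: [[1.0, -0.001, -0.0], [-0.001, -1.0, -0.0], [-0.0, 0.0, -1.0]]
force: [0.4, 0.5, -0.6]
finger_gap: 0.4
```

Emit:
carry_out(
  motion=[
    {"offset": [0,0,0],"twist": 0},
    {"offset": [0,-20,0],"twist": 0},
    {"offset": [0,0,-40],"twist": 0},
    {"offset": [0,0,-45],"twist": 0},
    {"offset": [-30,0,0],"twist": -0.149},
    {"offset": [0,0,0],"twist": -0.149},
    {"offset": [0,0,0],"twist": -0.149},
    {"offset": [0,0,0],"twist": -0.149},
  ],
)

```text
time_s: 22.5
tcp_pos: [470.0, 170.7, 91.7]
eef_rot: [[0.824, 0.567, 0.001], [0.567, -0.824, 0.0], [0.001, 0.0, -1.0]]
force: [-0.3, -0.6, -0.3]
finger_gap: 0.3
```

Emit:
carry_out(
  motion=[
    {"offset": [0,0,0],"twist": -0.149},
    {"offset": [0,0,0],"twist": -0.149},
    {"offset": [0,0,0],"twist": -0.149},
    {"offset": [0,0,0],"twist": -0.149},
    {"offset": [0,0,0],"twist": -0.149},
    {"offset": [0,0,0],"twist": -0.149},
    {"offset": [0,0,0],"twist": -0.081},
    {"offset": [0,0,0],"twist": 0},
  ],
  claw=16,
)

```text
time_s: 23.3
tcp_pos: [470.2, 170.6, 91.4]
eef_rot: [[-0.001, 1.0, 0.0], [1.0, 0.001, 0.0], [0.0, 0.0, -1.0]]
force: [-0.9, 0.5, 0.2]
finger_gap: 16.3
```

```bash
python3 look.py b2; python3 -c "
from h import *
print(manip.read_state()['eef_rot'])"
```

```text
top cell_a 0.64 [669. -40.] [21. 35.] 46 [45. 55. 34.]
top cell_a 0.46 [409. 122.] [28. 47.] 69 [24. 63. 55.]
top cell_a 0.45 [412. 218.] [41. 22.] 46 [ 55. 161. 140.]
top clicker 0.66 [499. -10.] [ 30. 100.] 86 [100.  89.  83.]
side cell_a 0.81 [410. 221.] [53. 41.] 50 [ 50. 161. 143.]
side cell_a 0.68 [405. 126.] [39. 57.] 68 [36. 95. 85.]
side cell_a 0.53 [500. 125.] [32. 51.] 1 [74. 58. 48.]
side clicker 0.48 [479.  -6.] [43. 66.] 86 [118. 111. 105.]
23.6 [470.2 170.3  91.4] [0.3 1.  0.1]
[[ 3.85878635e-04  9.99999925e-01  2.40905127e-05]
 [ 9.99999924e-01 -3.85877195e-04 -5.97773397e-05]
 [-5.97680393e-05  2.41135776e-05 -9.99999998e-01]]
```

View pics/b2.png

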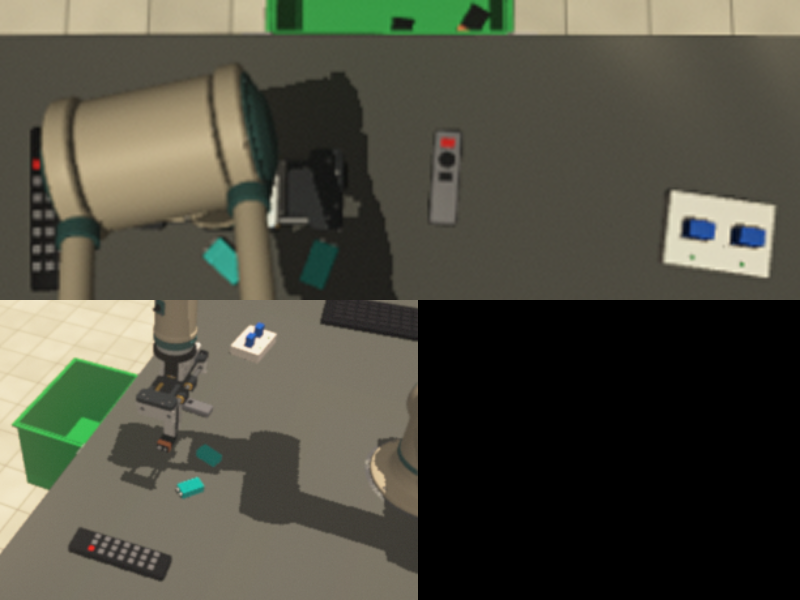

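Cell is at about (500,119), side-view pixel (165,446), partly behind the finger. I'll get behind its long side.

Emit:
carry_out(
  motion=[
    {"offset": [-26,-5,0],"twist": 0},
    {"offset": [-26,-5,0],"twist": 0},
    {"offset": [0,0,40],"twist": 0},
    {"offset": [0,0,38],"twist": 0},
    {"offset": [0,0,7],"twist": 0},
    {"offset": [0,8,0],"twist": 0},
    {"offset": [0,10,0],"twist": 0},
    {"offset": [0,12,0],"twist": 0},
  ],
)

```text
time_s: 24.4
tcp_pos: [492.9, 118.6, 8.1]
eef_rot: [[-0.0, 1.0, 0.004], [1.0, 0.0, 0.0], [0.0, 0.004, -1.0]]
force: [0.5, 0.1, 0.4]
finger_gap: 15.9
```

Emit:
carry_out(
  motion=[
    {"offset": [0,12,0],"twist": 0},
    {"offset": [0,12,0],"twist": 0},
    {"offset": [0,12,0],"twist": 0},
    {"offset": [0,12,0],"twist": 0},
  ],
)

```text
time_s: 24.8
tcp_pos: [539.5, 118.2, 6.6]
eef_rot: [[-0.0, 1.0, 0.0], [1.0, 0.0, -0.0], [-0.0, 0.0, -1.0]]
force: [-0.7, 0.1, -0.2]
finger_gap: 16.0
```

```bash
python3 look.py b3
```

```text
top clicker 0.69 [499. -10.] [ 32. 101.] 88 [96. 86. 79.]
side cell_a 0.78 [408. 124.] [40. 57.] 72 [37. 94. 84.]
side cell_a 0.58 [409. 220.] [54. 42.] 47 [ 47. 120. 106.]
side clicker 0.9 [499.  -9.] [ 49. 107.] 85 [118. 106. 100.]
25.1 [537.4 118.2   6.2] [-0.1 -0.5 -0.1]
```

View pics/b3.png

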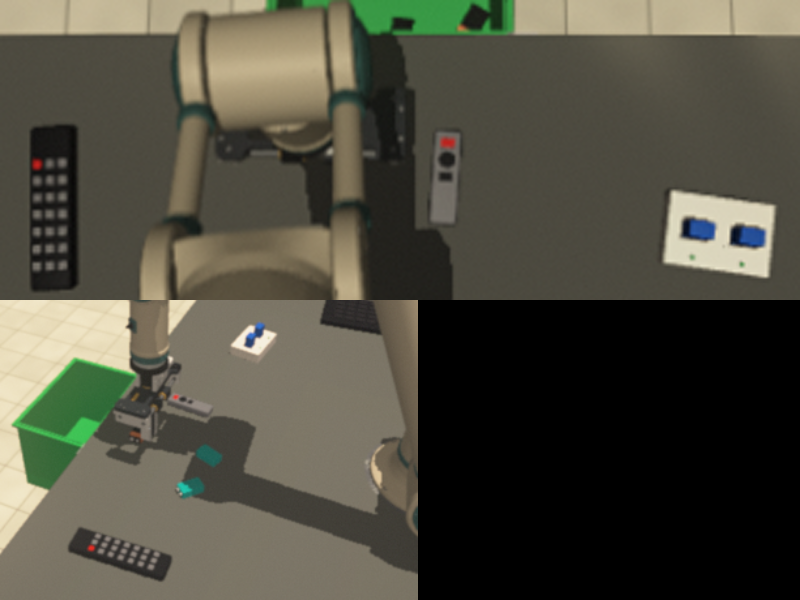

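The side view at (137,434) shows the copper end just ahead of the fingers. I'll push on over the edge.

Emit:
carry_out(
  motion=[
    {"offset": [0,10,0],"twist": 0},
    {"offset": [0,13,0],"twist": 0},
    {"offset": [0,14,0],"twist": 0},
    {"offset": [0,15,0],"twist": 0},
    {"offset": [0,15,0],"twist": 0},
    {"offset": [0,15,0],"twist": 0},
    {"offset": [0,15,0],"twist": 0},
    {"offset": [0,15,0],"twist": 0},
  ],
)

```text
time_s: 25.9
tcp_pos: [652.1, 118.2, 6.4]
eef_rot: [[-0.0, 1.0, 0.001], [1.0, 0.0, -0.0], [-0.0, 0.001, -1.0]]
force: [-0.3, -0.8, -0.9]
finger_gap: 15.9
```

Emit:
carry_out(
  motion=[
    {"offset": [0,15,0],"twist": 0},
    {"offset": [0,15,0],"twist": 0},
    {"offset": [0,8,0],"twist": 0},
    {"offset": [0,0,0],"twist": 0},
    {"offset": [0,-10,-40],"twist": 0},
    {"offset": [0,-20,-40],"twist": 0},
    {"offset": [0,-30,-40],"twist": 0},
    {"offset": [0,-40,-30],"twist": 0},
  ],
)

```text
time_s: 26.7
tcp_pos: [588.6, 118.2, 158.7]
eef_rot: [[0.0, 1.0, 0.003], [1.0, -0.0, 0.0], [0.0, 0.003, -1.0]]
force: [-0.3, -0.2, 0.7]
finger_gap: 16.2
```

Emit:
carry_out(
  motion=[
    {"offset": [0,-50,0],"twist": 0},
    {"offset": [0,-50,0],"twist": 0},
    {"offset": [0,-50,0],"twist": 0},
    {"offset": [0,-50,0],"twist": 0},
    {"offset": [0,-50,0],"twist": 0},
    {"offset": [0,0,0],"twist": 0},
  ],
)

```text
time_s: 27.3
tcp_pos: [329.4, 117.7, 155.5]
eef_rot: [[-0.002, 1.0, -0.007], [1.0, 0.002, -0.001], [-0.001, -0.007, -1.0]]
force: [0.6, 0.3, 0.9]
finger_gap: 15.5
```

```bash
python3 look.py b4
```

```text
top cell_a 0.64 [412. 218.] [45. 26.] 46 [ 52. 154. 134.]
top cell_a 0.55 [409. 121.] [27. 46.] 69 [23. 64. 56.]
top clicker 0.88 [500. -11.] [ 33. 103.] 88 [96. 86. 80.]
side cell_a 0.76 [408. 124.] [39. 52.] 75 [36. 94. 84.]
side cell_a 0.6 [409. 221.] [55. 40.] 52 [ 50. 157. 138.]
side cell_a 0.27 [497.  -7.] [ 45. 104.] 84 [117. 105.  99.]
side clicker 0.64 [498.  -8.] [ 46. 105.] 86 [117. 105.  99.]
27.6 [339.7 118.2 156.6] [ 0.4 -0.3  0.2]
```

View pics/b4.png

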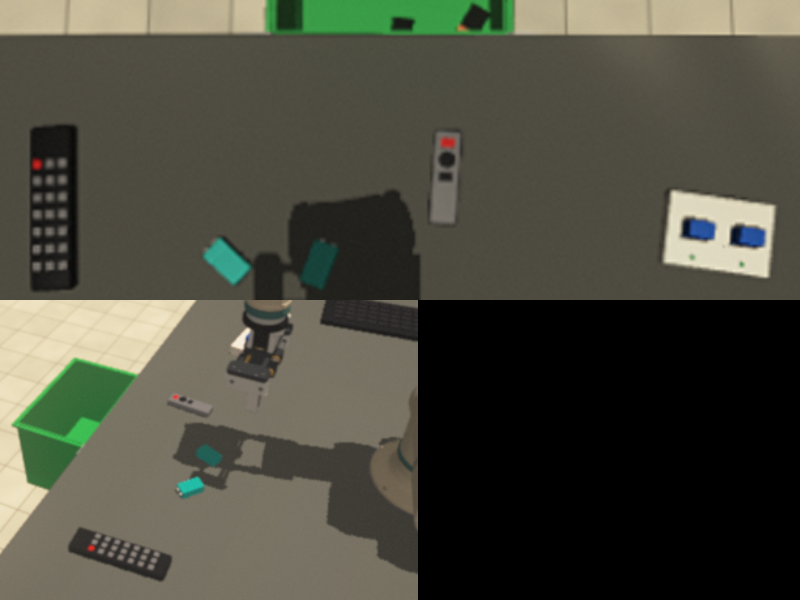

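The counter is clear of dead cells, but I can see only two in this cut of the bin. I'll enlarge the whole bin to find the third.

Run:
```python
from h import *
p=eyes.read_camera('top')['img'][95:170,190:302,::-1]; q=eyes.read_camera('side')['img'][150:275,120:250,::-1]
a=cv2.resize(np.clip(p*1.6,0,255).astype(np.uint8),(440,295),interpolation=cv2.INTER_CUBIC);b=cv2.resize(np.clip(q*1.6,0,255).astype(np.uint8),(307,295),interpolation=cv2.INTER_CUBIC)
cv2.imwrite('pics/bin.png',np.hstack([a,b]))
```

```text
(no output)
```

View pics/bin.png

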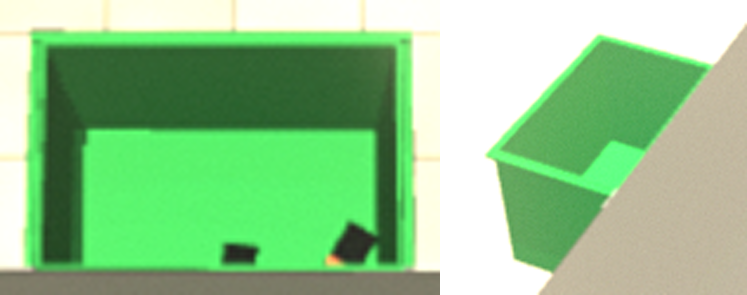

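Run:
```python
from h import *
q=eyes.read_camera('side'); p=eyes.read_camera('top')
s0=cv2.imread('pics/side0.png'); s1=cv2.resize(q['img'][:,:,::-1],(800,600),interpolation=cv2.INTER_CUBIC)
c=lambda i:cv2.resize(i[300:420,210:370],(400,300),interpolation=cv2.INTER_CUBIC)
t0=cv2.imread('pics/top0.png'); t1=cv2.resize(p['img'][:,:,::-1],(800,600),interpolation=cv2.INTER_CUBIC)
d=lambda i:cv2.resize(i[235:270,300:470],(400,82),interpolation=cv2.INTER_CUBIC)
cv2.imwrite('pics/cmp.png',np.vstack([np.hstack([c(s0),c(s1)]),np.hstack([d(t0),d(t1)])]))
print(proj(q,[655,176,0]),proj(q,[655,118,0]),proj(q,[658,118,-8]), at_z(q,192,234,0))
for y in(-70,50,118,141): print(y,[proj(p,[x,y,-185]).round() .tolist() for x in(660,690,702)], proj(p,[655,y,0]).round().tolist())
```

```text
[196.4744489 227.8668473] [206.47531596 214.86638086] [205.67595456 216.70237282] [654.40616681 201.82876769   0.        ]
-70 [[284.0, 176.0], [284.0, 167.0], [284.0, 164.0]] [289.0, 164.0]
50 [[246.0, 176.0], [246.0, 167.0], [246.0, 164.0]] [245.0, 164.0]
118 [[225.0, 176.0], [225.0, 167.0], [225.0, 164.0]] [220.0, 164.0]
141 [[218.0, 176.0], [218.0, 167.0], [218.0, 164.0]] [212.0, 164.0]
```

View pics/cmp.png

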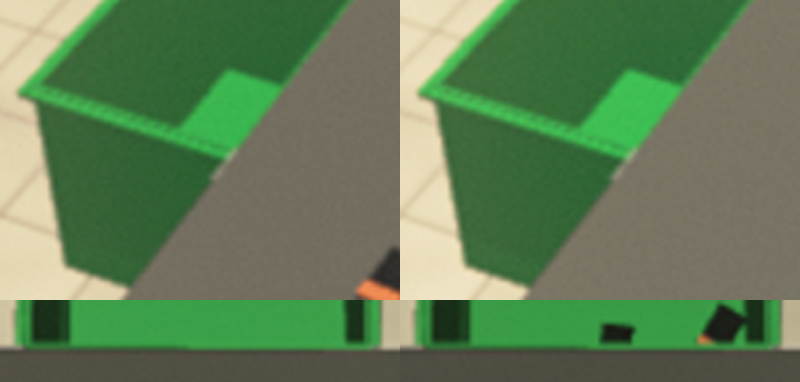

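The pale speck by the bin's near corner was there before I started, so it isn't a cell. The floor strip at x 660–702 is hidden from the top camera by the counter edge. A cell dropped flat against the near wall at y≈118 would lie there. Neither the counter nor the room floor shows a stray cell, and the other things are where they were, so I'll hand in.

```bash
python3 -c "
from h import *
print(manip.sign_off(), manip.read_state()['time_s'])"
```

```text
the job is handed in; nothing more can be done
the job is handed in; nothing more can be done
```

I swept all three dead batteries off the counter edge at the bin mouth using only the fingertips, without pinching or lifting any of them. I handed in at about 28 s of the 64 s allowed. My last checks could see only two of them in the bin.

- **How they were moved:** the right-hand cell went round the clicker's far end and then over the edge. The middle one went straight over at an angle. The left one was pushed sideways to the mouth first, then over.
- **Seen in the bin:** the right-hand and middle cells show on the bin floor in the top view.
- **Not seen in the bin:** the third cell went over at y≈118, well inside the mouth (-76 to 176). It is gone from the counter and not on the visible floor. I take it to be in the strip by the bin's near wall, about 45 mm wide, that neither camera can see.
- **Left alone:** the clicker measures the same as at the start, to within 2 mm. In the pictures, the remote, the charger with its two blue batteries and the two turquoise look-alikes have not moved. Force readings stayed around 1 N, near the noise, and the arm was clear of everything at the end.

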